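# Bleed the small air receiver through its lock-nut valve

### The job

Bleed the small air receiver on the bench before it is serviced: unscrew the little knurled lock nut of its bleed valve fully, anticlockwise up the pin until it stops, then gently press the freed pin straight down and hold it until the gauge needle rests on zero. The pin is thin, so never push it hard; leave the nut unscrewed and the other things on the bench where they are.

Things in the scene. Friction and masses are not known exactly. Their poses are not given: they have to be found in the camera images.
- receiver: Small blue air receiver, fixed: a lying tank 100 mm in diameter, 230 mm long, on two feet. Origin on the bench under its middle; y along the tank, x across, z up. Along the tank's top (z = 114 mm) stand, at y = -65 mm, the bleed valve; at y = -6 mm a low brass safety valve with a pull ring (ends at z = 133 mm, not used); at y = 55 mm the gauge (highest edge at z = 170 mm).
- valve_stem: Brass stem of the bleed valve, a thin upright tube 10 mm thick; part of the receiver. Origin in the middle of its top, where the lock nut sits when screwed down, 154 mm above the bench. Down from there 27 mm of bare stem, then a hexagon 19 mm wide.
- lock_nut_center (a point): Middle of the knurled brass lock nut, half-way up: a ring 14 mm in diameter, 10 mm high, round the valve pin, on the stem; its z axis is the valve's upright axis. Unscrewing, it climbs the pin by 1.35 mm a rad (6.4 mm in all), so fingers that turn it must rise with it or they push the pin down. The pin does not turn; the nut stays as left. Turning takes about 0.04 N m.
- lock_nut (a joint): How far the lock nut is unscrewed, rad: 0 = screwed down on the stem (pin locked), growing anticlockwise seen from above, 4.71 (three quarters of a turn) = fully up under the pin's head, where it stops.
- valve_tip: Round steel head of the valve pin, 9 mm in diameter, 8 mm high, above the nut. Origin in the middle of its underside; z up. The pin is thin and bends under more than 12 N.
- valve_tip_top (a point): Middle of the rounded top of the pin's head, 25 mm above the stem: press here, straight down. With the nut down the pin is locked. With the nut up it gives softly (about 2 N) for 1 to 4.7 mm, each valve differs; then the inner valve is felt (about 6.5 N), which opens; 1.5 mm after it is first felt comes a hard stop. Let go, it springs back and shuts.
- gauge_needle (a joint): Gauge needle, rad clockwise from its zero pin: 0 = no pressure (points to the lower left of the dial), 4.71 = end of the scale (lower right). It falls only while the pin holds the valve open (2 to 4 s to zero) and otherwise stays where it is.
- gauge_face (a point): Middle of the gauge's round white dial, 59 mm in diameter with a black needle; it faces up and leans 35 degrees towards the receiver's -x side.
- spanner: Open-ended steel spanner lying in front of the receiver, 32 x 198 x 6 mm; origin under its middle. A bystander.
- screw_box: Carton of screws, 52 x 82 x 40 mm, lying behind the receiver; origin under its middle. A bystander.
- screwdriver: Screwdriver with a blue handle, 26 x 212 x 26 mm, lying; origin under its middle. A bystander.
- tape_measure: Tape measure, 40 x 74 x 66 mm, standing beyond the valve end of the receiver; origin under its middle. A bystander.
- spray_can: Spray can, 67 mm in diameter, 198 mm high; origin under its middle. A bystander.
- thinner_can: Flat metal can, 39 x 61 x 174 mm; origin under its middle. A bystander.
- glue_bottle: Glue bottle, 39 x 62 x 197 mm; origin under its middle. A bystander.
- oak_offcut: Oak offcut, 45 x 120 x 22 mm, lying; origin under its middle. A bystander.

How it is judged:
By the outcome, as a careful person would: the job done as asked, in the order asked, and still so for the second after the job is handed in, with the robot touching nothing.
It also fails if it takes over 66 s, if anything falls off the work surface, if the arm or the gripper's body presses on something with over 40 N, if the wrist force passes 120 N, or if a joint passes its speed limit or range.

### The arm

A 7-joint arm with a two-finger parallel gripper is mounted at the origin on the work surface; the furniture and walls round the work are solid. World frame = base frame: x ahead of the robot, y to its left, z up, the work surface at z = 0. Lengths are in m, angles in degrees, forces in N, time in s.
With the tool pointing down it reaches from about 0.35 to 0.9 m from the base axis. Payload 8.1 kg.
Tool frame: the origin (TCP) lies on the centre line of the jaws, within the pads' length; the fingertips stand 17 mm ahead of it and the grasp point (between the pads) lies 2 mm behind it; z points along the fingers, y is the line along which they close (so a half turn about z gives the same grasp; the last joint's range is limited). The gripper opens to 85 mm and grips with 20 to 120 N. Pads are 22 mm wide; open, the fingers measure 114 mm over their backs; the gripper's body (76 mm by 85 mm) begins 54 mm behind the grasp point. The pads swing forward as they close: fully open they stand 13 mm farther back than shut.
Start: joints at [66.83, 24.895, 1.432, 90.138, -0.665, 64.973, -4.303], TCP at [0.186, -0.597, 0.248] pointing down, gripper open.
Joint ranges: [-149.89, 149.89], [-25.12, 119.58], [-72.63, 75.52], [4.76, 147.25], [-75.54, 255.54], [6.69, 114.76], [-157.13, 157.13]. Speed limits (degrees/s): [127.2, 127.2, 172.46, 172.46, 180, 180, 180].

### API

Orientations are given as a 3x3 rotation matrix whose columns are the frame's x, y, z axes.
In Python, from workcell import env, cams gives the robot as it stands.
- The arm moves only by the shell command python3 -m crank 'ROWS' [FORCE]. ROWS is a JSON object of lists of equal length, an entry for each row: "hand": the opening, from -1 (shut) to 1 (fully open), so that 0 is half open; "linear": the shift along the tool's x, y, z in units of 0.1 m (1.0 is 0.1 m), a list of three; "roll": the turn about the tool's z in units of 360 degrees (1.0 is 360 degrees). A call has 1 to 5 rows; each row is the pose to reach, as a shift and turn from the pose commanded when the call began, along the tool's axes at that moment, turning the shorter way round; what a row does not reach only later rows make up. A row lasts 1/10 s, in which the tool goes at most 50 mm and 8.59 degrees, less where a joint would pass 70% of its speed; a pose out of reach is approached as far as the arm can. A call with a number of a shift or a turn outside -1 to 1 is refused whole. A call with a gripper value outside its range is refused whole. The fingers move at their own pace and stop on an object; FORCE is the grip in N (left out, the last holds). Time passes only in rows, so rows that repeat a pose let the fingers close. It gives the time, the measured TCP pose, the force, the opening and the grip force at its end, in the units of the state.
- env.read_state(): the state, without advancing time (a new reading comes with each control period).
- cams.grab_frame(name): name is "scene" or "side" or "wrist"; returns a dict with "pixels" (400x640x3 uint8, blue, green, red), "fov_y" (degrees; the focal length in pixels is half the picture's height over the tangent of half this angle, whatever the lens; pixels are square), "cx", "cy" (the principal point, pixels), "k1" (the pictures are not rectified: a ray, as slopes to the right and down, at radius r is drawn at 1 + k1 r^2 times it, then the intrinsics apply), "rvec" (rotation vector, rad) and "tvec" (3), from world to camera coordinates, as OpenCV has them; the wrist camera has in their place "hand_eye" (4x4, takes a point from camera to tool coordinates, whose origin is the TCP and whose axes are the flange's). Camera axes: x right, y down, z forward; pixel columns grow to the right and rows downward; lengths in m; the calibration is good to about 2 mm. A picture is of the moment at which its call begins: read the wrist's pose just before it. There is no depth.
- env.hand_in(): hands the job in; it is judged then, once.
The state is a dict: "t": time; "joint_positions": joint angles; "joint_vel": joint speeds; "joint_torque": joint torques, N m; "tcp_pos": TCP position; "ee_rot": TCP orientation; "contact_force": force on the tool from outside, world axes, zero at the start; "torque": the same for the moment, N m; "gripper_width": opening from 0.0 (shut) to 1.0 (fully open); "grip_force": force on a finger pad.
Only numpy, scipy, OpenCV 4.12 (cv2) and the standard library are available. Lean on these libraries where they do the work, as an engineer would, in place of code of your own. Each camera call takes 0.05 s, during which the arm holds its last target. There are 200 camera calls.

## Working session

There is one attempt and no reset: what is moved stays moved. The work goes in short steps, Python scripts to look and compute and a shell command to move; the robot and the scene stay as the last step left them, time stands still between calls to the robot, and variables do not carry over. Pictures are saved under pics/ and viewed, at most 10 in all, crops included, and the job is handed in when it is done.

```bash
ls; mkdir -p pics
cat > h.py <<'E'
import numpy as np, cv2
from workcell import env, cams
def K(f):
    F=200/np.tan(np.radians(f["fov_y"])/2); return F
def pose(f,st=None):
    # returns R (cam->world), c
    if "rvec" in f:
        R=cv2.Rodrigues(np.array(f["rvec"],float))[0]; t=np.array(f["tvec"],float).ravel(); return R.T,-R.T@t
    H=np.array(f["hand_eye"]); Rt=np.array(st["ee_rot"]); p=np.array(st["tcp_pos"])
    return Rt@H[:3,:3], Rt@H[:3,3]+p
def ray(f,u,v,st=None):
    F=K(f); d=np.array([(u-f["cx"])/F,(v-f["cy"])/F]); x=d.copy()
    for _ in range(30): x=d/(1+f["k1"]*(x@x))
    R,c=pose(f,st); r=R@np.array([x[0],x[1],1]); return c,r/np.linalg.norm(r)
def plane(f,u,v,z,st=None):
    c,r=ray(f,u,v,st); return c+r*(z-c[2])/r[2]
def proj(f,P,st=None):
    R,c=pose(f,st); q=R.T@(np.array(P)-c); x=q[:2]/q[2]; x=x*(1+f["k1"]*(x@x)); F=K(f); return np.array([f["cx"]+F*x[0],f["cy"]+F*x[1]])
def tri(*rs):
    A=0;b=0
    for c,r in rs:
        M=np.eye(3)-np.outer(r,r);A=A+M;b=b+M@c
    P=np.linalg.solve(A,b); return P,[np.linalg.norm((np.eye(3)-np.outer(r,r))@(P-c)) for c,r in rs]
E
python3 - <<'E'
from h import *
st=env.read_state();print({k:np.round(v,3).tolist() for k,v in st.items()})
for n in("scene","side","wrist"):
    f=cams.grab_frame(n);cv2.imwrite(f"pics/{n}0.png",f["pixels"]);
    import pickle;pickle.dump((f,st),open(f"{n}0.pkl","wb"))
    print(n,f["fov_y"],f["cx"],f["cy"],f["k1"],np.round(pose(f,st)[1],3))
E
```

```text
pics
{'t': 0.0, 'joint_positions': [66.829, 24.935, 1.431, 90.191, -0.666, 64.971, -4.301], 'joint_vel': [0.035, -0.032, -0.07, -0.023, -0.054, 0.153, 0.007], 'joint_torque': [0.0, -67.047, 1.025, -31.621, 0.015, 0.013, -0.0], 'tcp_pos': [0.186, -0.596, 0.248], 'ee_rot': [[0.955, 0.297, -0.001], [0.297, -0.955, 0.001], [-0.0, -0.002, -1.0]], 'contact_force': [0.132, -0.409, 0.15], 'torque': [0.004, -0.002, -0.06], 'grip_force': 0.0, 'gripper_width': 0.999}
scene 44.023163895133635 319.2165843981339 200.95604761120057 -0.07422960493237969 [0.077 0.753 1.101]
side 54.787511397814235 313.08863096766447 197.52603327854348 -0.08880815526945501 [0.437 0.739 0.662]
wrist 65.3156208202004 319.92445891166057 199.150941009571 -0.031031405199931715 [ 0.268 -0.571  0.373]
```

View pics/scene0.png

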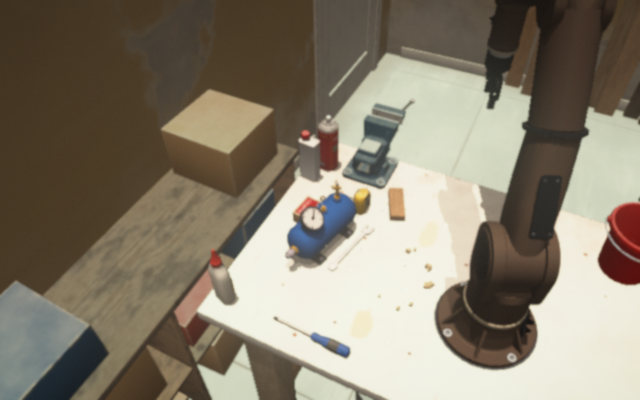

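View pics/side0.png

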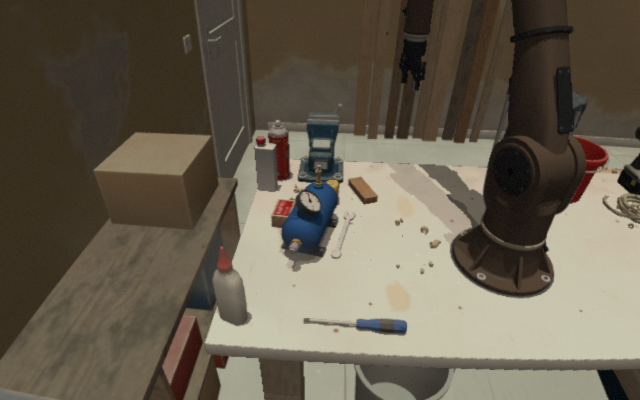

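The scene view shows the blue receiver at about (322,225), with the valve near (337,188) and the gauge at (312,217). In the side view the valve is near (319,176) and the gauge at (309,201). I'll zoom in on both.

Run:
```python
from h import *
import pickle
a,_=pickle.load(open("scene0.pkl","rb"));b,_=pickle.load(open("side0.pkl","rb"))
c1=cv2.resize(a["pixels"][170:270,280:380],None,fx=4,fy=4,interpolation=3);c2=cv2.resize(b["pixels"][155:255,265:365],None,fx=4,fy=4,interpolation=3)
cv2.imwrite("pics/c0.png",np.hstack([c1,c2]))
print(tri(ray(a,337,183),ray(b,318.5,167)))
print(tri(ray(a,312,217),ray(b,309,201)))
```

```text
(array([ 0.47673958, -0.14045862,  0.16660476]), [np.float64(0.0016342361038274727), np.float64(0.0016342361038275922)])
(array([ 0.4926586 , -0.01917404,  0.14120265]), [np.float64(0.001511843371952285), np.float64(0.0015118433719523473)])
```

View pics/c0.png

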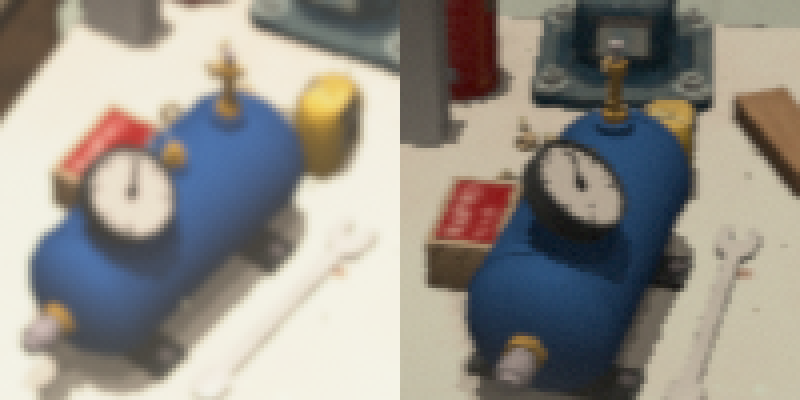

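The crops put the pin tip at scene (336.8,181.5) and side (319.2,166). The tank axis runs from the valve towards the gauge (nearer the cameras). Next I'll compute the geometry and check which obstacles lie on the path.

Run:
```python
from h import *
import pickle
a,_=pickle.load(open("scene0.pkl","rb"));b,_=pickle.load(open("side0.pkl","rb"));w,st=pickle.load(open("wrist0.pkl","rb"))
T,e=tri(ray(a,336.8,181.5),ray(b,319.2,166));print("tip",T,e, plane(a,336.8,181.5,.177),plane(b,319.2,166,.177))
G,e=tri(ray(a,313,217),ray(b,309.5,201.3));print("gauge",G,e)
print("vice corners z0", [np.round(plane(b,u,v,0)[:2],3) for u,v in((298,181),(345,181))], "vice top",tri(ray(a,381,116),ray(b,325,115)))
print("spray top",tri(ray(a,328,118),ray(b,278,124)),"thin",tri(ray(a,305,132),ray(b,262,138)))
print("handeye",np.round(w["hand_eye"],3).tolist())
```

```text
tip [ 0.47603525 -0.13942385  0.17152569] [np.float64(0.0032293404888935734), np.float64(0.003229340488893555)] [ 0.47685464 -0.13709039  0.177     ] [ 0.473153   -0.12511251  0.177     ]
gauge [ 0.49175951 -0.02308564  0.13772471] [np.float64(0.0015475006551875171), np.float64(0.0015475006551874941)]
vice corners z0 [array([ 0.551, -0.335]), array([ 0.397, -0.346])] vice top (array([ 0.47233138, -0.45705149,  0.18403192]), [np.float64(0.0019053315472700655), np.float64(0.0019053315472700291)])
spray top (array([ 0.61726477, -0.37930806,  0.18136083]), [np.float64(0.0028282087760142), np.float64(0.002828208776014053)]) thin (array([ 0.65455055, -0.29649044,  0.17150801]), [np.float64(0.0036463273366955863), np.float64(0.0036463273366958192)])
handeye [[0.0, -0.944, -0.329, 0.086], [1.0, 0.0, 0.0, 0.0], [-0.0, -0.329, 0.944, -0.125], [0.0, 0.0, 0.0, 1.0]]
```

View pics/wrist0.png

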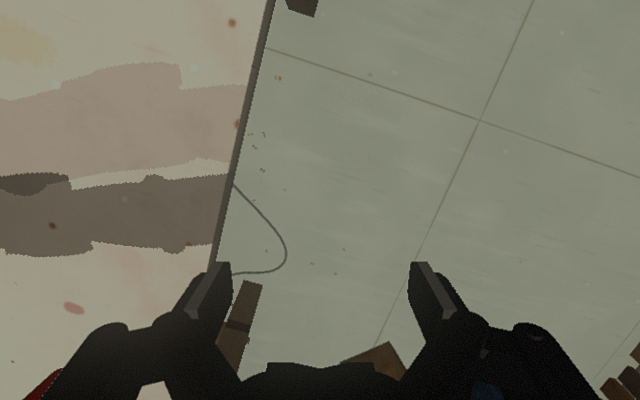

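```bash
python3 -m crank '{"hand":[1,1],"linear":[[0.4,-0.35,-0.25],[0.825,-0.7,-0.5]],"roll":[0,0]}'
for i in 1 2 3; do :; done
python3 -m crank '{"hand":[1,1,1],"linear":[[0.4,-0.35,0],[0.825,-0.7,0],[0.825,-0.7,0]],"roll":[0,0,0]}'
python3 -m crank '{"hand":[1,1,1],"linear":[[0.4,-0.35,0],[0.825,-0.7,0],[0.825,-0.7,0]],"roll":[0,0,0]}'; python3 -c "
from h import *
s=env.read_state();print(np.round(s['joint_positions'],1),np.round(s['tcp_pos'],3))"
```

```text
t: 0.35
tcp_pos: [0.2335, -0.5193, 0.2896]
ee_rot: [[0.956, 0.294, -0.002], [0.294, -0.956, 0.002], [-0.001, -0.002, -1.0]]
contact_force: [1.2, -0.1, 1.4]
gripper_width: 1.0
grip_force: 0.0
t: 0.65
tcp_pos: [0.2962, -0.4233, 0.2906]
ee_rot: [[0.952, 0.305, 0.002], [0.305, -0.952, 0.002], [0.002, -0.001, -1.0]]
contact_force: [1.2, 0.5, 0.9]
gripper_width: 1.001
grip_force: 0.0
t: 0.95
tcp_pos: [0.3534, -0.3323, 0.2904]
ee_rot: [[0.953, 0.304, 0.001], [0.304, -0.953, 0.002], [0.002, -0.001, -1.0]]
contact_force: [-0.5, -0.7, 0.5]
gripper_width: 0.997
grip_force: 0.0
[ 43.5  10.3  -7.6 104.9   1.3  64.9 -36.8] [ 0.353 -0.332  0.29 ]
```

```bash
python3 -m crank '{"hand":[1,1,1],"linear":[[0.4,-0.35,0],[0.88,-0.73,0],[0.88,-0.73,0]],"roll":[0,0,0]}' >/dev/null
python3 -m crank '{"hand":[1,1,1,1,1],"linear":[[0.4,-0.35,0],[0.88,-0.73,0],[0.88,-0.73,0],[0.88,-0.73,0],[0.88,-0.73,0]],"roll":[0,0,0.02,0.04,0.06]}' >/dev/null
python3 -m crank '{"hand":[1,1,1,1,1],"linear":[[0,0,0],[0,0,0],[0,0,0],[0,0,0],[0,0,0]],"roll":[0.023,0.046,0.069,0.092,0.115]}'
python3 - <<'E'
from h import *
import pickle
st=env.read_state();f=cams.grab_frame("wrist");pickle.dump((f,st),open("wrist1.pkl","wb"));cv2.imwrite("pics/wrist1.png",f["pixels"])
print(np.round(st['joint_positions'],1),np.round(st['tcp_pos'],4),proj(f,[.476,-.137,.179],st))
E
```

```text
t: 2.25
tcp_pos: [0.4746, -0.1463, 0.2901]
ee_rot: [[0.694, -0.72, -0.001], [-0.72, -0.694, -0.0], [-0.0, 0.001, -1.0]]
contact_force: [0.4, 0.3, -0.4]
gripper_width: 1.0
grip_force: 0.0
[  17.6   11.4   -8.   103.5    1.7   65.3 -127. ] [ 0.4746 -0.1463  0.2901] [311.46988912 209.49518139]
```

View pics/wrist1.png

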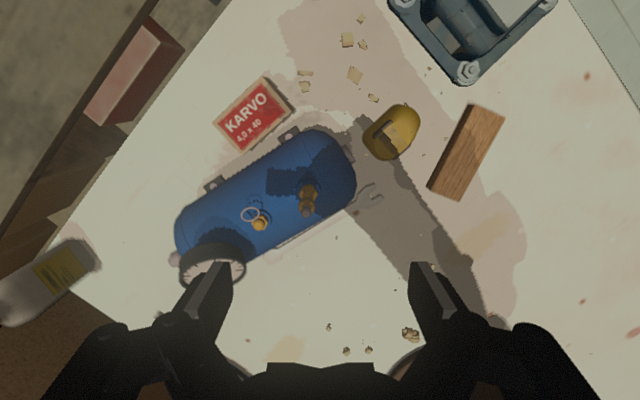

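The wrist view shows the bleed valve near (307,203), the safety valve at (260,222) and the gauge near (215,265). I'll take a close crop of the valve.

Run:
```python
from h import *
import pickle
f,st=pickle.load(open("wrist1.pkl","rb"))
for z in(.114,.127,.154,.164,.171,.179): print(z,proj(f,[.476,-.137,z],st).round(1))
cv2.imwrite("pics/w1c.png",cv2.resize(f["pixels"][175:235,270:340],None,fx=8,fy=8,interpolation=3))
```

```text
0.114 [313.1 186.3]
0.127 [312.8 190.2]
0.154 [312.2 199.3]
0.164 [311.9 203.2]
0.171 [311.7 206. ]
0.179 [311.5 209.5]
```

View pics/w1c.png

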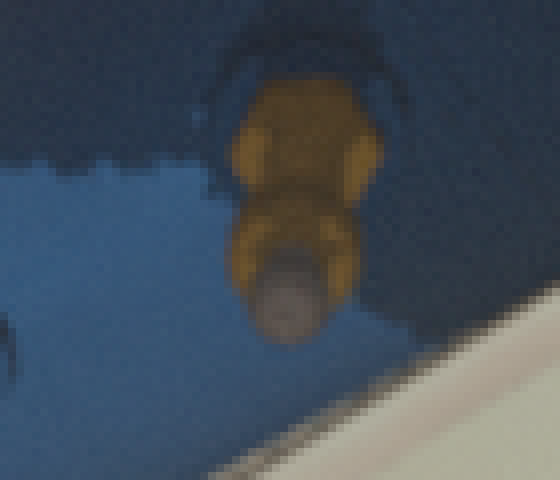

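The head top is at (306,213), the nut at (307,206) and the hexagon at (308.5,193).

Run:
```python
from h import *
import pickle
f,st=pickle.load(open("wrist1.pkl","rb"))
a,_=pickle.load(open("scene0.pkl","rb"));b,_=pickle.load(open("side0.pkl","rb"))
Ps=[plane(f,306,212.8,.178,st),plane(f,307,206,.164,st),plane(f,308.5,193,.127,st)]
for P in Ps: print(P.round(4))
print(tri(ray(f,306,213,st),ray(a,336.8,181.5)),tri(ray(f,306,213,st),ray(b,319.2,166)))
R=np.array(st["ee_rot"]);d=np.mean(Ps,0)-st["tcp_pos"];print("tool shift",(R.T@d).round(4))
```

```text
[ 0.477  -0.1315  0.178 ]
[ 0.4773 -0.1322  0.164 ]
[ 0.477 -0.132  0.127]
(array([ 0.47635546, -0.13281261,  0.18072572]), [np.float64(0.00130268015033677), np.float64(0.0013026801503367332)]) (array([ 0.4745853 , -0.13013549,  0.17383901]), [np.float64(0.0012508119301956103), np.float64(0.0012508119301955093)])
tool shift [-0.0086 -0.0118  0.1338]
```

```bash
python3 -m crank '{"hand":[1,0.3,0.3,0.3,0.3],"linear":[[-0.086,-0.118,0.2],[-0.086,-0.118,0.5],[-0.086,-0.118,0.7],[-0.086,-0.118,0.7],[-0.086,-0.118,0.7]],"roll":[0.018,0.036,0.036,0.036,0.036]}'
python3 - <<'E'
from h import *
import pickle
st=env.read_state();f=cams.grab_frame("wrist");pickle.dump((f,st),open("wrist2.pkl","wb"))
p=proj(f,[.477,-.132,.179],st);print(np.round(st['joint_positions'],1),np.round(st['tcp_pos'],4),p)
x,y=int(p[0])-70,int(p[1])-60;print(x,y)
cv2.imwrite("pics/w2c.png",cv2.resize(f["pixels"][y:y+100,x:x+140],None,fx=5,fy=5,interpolation=3))
E
```

```text
t: 2.8
tcp_pos: [0.4773, -0.1316, 0.2206]
ee_rot: [[0.521, -0.853, -0.001], [-0.853, -0.521, 0.0], [-0.0, 0.0, -1.0]]
contact_force: [0.6, 0.3, 1.3]
gripper_width: 0.649
grip_force: 0.0
[  14.9   14.9   -7.   109.5    2.2   55.7 -141.6] [ 0.4773 -0.1316  0.2206] [321.87536097 241.97799494]
251 181
```

View pics/w2c.png

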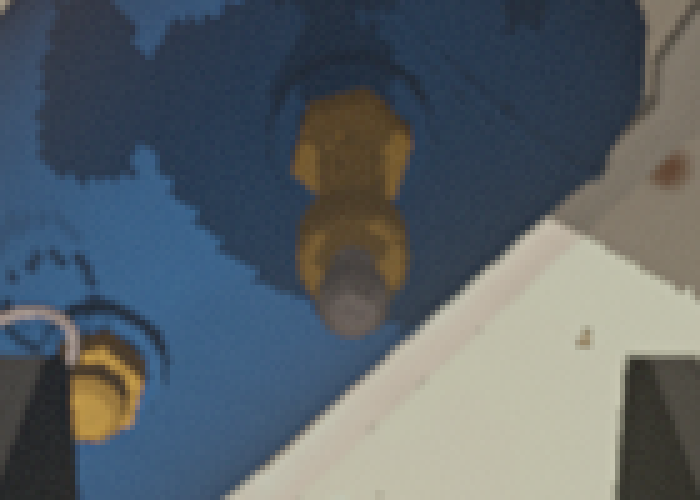

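The head shows at (322,241.4), against a prediction of (321.9,242.0). It's centred between the pads, so I'll go down and grip.

```bash
python3 -m crank '{"hand":[0.3,0.3,0.3,0.3],"linear":[[0,0,0.25],[0,0,0.5],[0,0,0.626],[0,0,0.626]],"roll":[0,0,0,0]}' 
python3 -m crank '{"hand":[-1,-1,-1,-1,-1],"linear":[[0,0,0],[0,0,0],[0,0,0],[0,0,0],[0,0,0]],"roll":[0,0,0,0,0]}' 30
python3 -m crank '{"hand":[-1,-1,-1],"linear":[[0,0,0],[0,0,0],[0,0,0]],"roll":[0,0,0]}' 30
```

```text
t: 3.25
tcp_pos: [0.477, -0.1315, 0.1574]
ee_rot: [[0.52, -0.854, -0.001], [-0.854, -0.52, 0.0], [-0.001, 0.001, -1.0]]
contact_force: [-1.1, 0.6, -0.7]
gripper_width: 0.652
grip_force: 0.0
t: 3.75
tcp_pos: [0.4769, -0.1322, 0.1589]
ee_rot: [[0.519, -0.855, 0.0], [-0.855, -0.519, -0.001], [0.001, 0.001, -1.0]]
contact_force: [-5.0, -2.4, 8.3]
gripper_width: 0.136
grip_force: 29.2
t: 4.05
tcp_pos: [0.4769, -0.1322, 0.1589]
ee_rot: [[0.519, -0.855, 0.0], [-0.855, -0.519, -0.001], [0.001, 0.001, -1.0]]
contact_force: [-4.9, -2.2, 7.9]
gripper_width: 0.14
grip_force: 29.2
```

```bash
python3 -m crank '{"hand":[-1,-1,-1],"linear":[[0,0.009,-0.015],[0,0.009,-0.015],[0,0.009,-0.015]],"roll":[0,0,0]}'
python3 -c "
from h import *
s=env.read_state();print(np.round(s['contact_force'],2),np.round(s['torque'],2),np.round(s['joint_positions'],1))"
```

```text
t: 4.35
tcp_pos: [0.4767, -0.1321, 0.1593]
ee_rot: [[0.52, -0.854, 0.001], [-0.854, -0.52, -0.0], [0.001, -0.0, -1.0]]
contact_force: [2.1, -2.9, -6.2]
gripper_width: 0.135
grip_force: 29.9
[ 2.14 -2.89 -6.16] [-0.64 -0.48  0.  ] [  14.7   19.1   -6.9  113.9    3.1   47.2 -142.5]
```

```bash
python3 -m crank '{"hand":[-1,-1,-1,-1,-1],"linear":[[0.004,0,0.006],[0.004,0,0.005],[0.004,0,0.003],[0.004,0,0.001],[0.004,0,-0.001]],"roll":[0,-0.01,-0.02,-0.03,-0.04]}'
python3 -c "
from h import *
s=env.read_state();print(np.round(s['contact_force'],2),np.round(s['torque'],2),np.round(s['joint_positions'],1))"
```

```text
t: 4.85
tcp_pos: [0.4771, -0.1319, 0.1596]
ee_rot: [[0.718, -0.696, 0.001], [-0.696, -0.718, 0.0], [0.0, -0.001, -1.0]]
contact_force: [2.4, -1.0, -4.5]
gripper_width: 0.136
grip_force: 30.0
[ 2.42 -0.99 -4.46] [-0.21 -0.49 -0.04] [  17.3   19.3  -10.1  113.6    4.5   47.4 -129.4]
```

```bash
python3 -m crank '{"hand":[-1,-1,-1,-1,-1],"linear":[[0,0,0.001],[0,0,-0.001],[0,0,-0.003],[0,0,-0.005],[0,0,-0.007]],"roll":[-0.023,-0.046,-0.069,-0.092,-0.115]}'
python3 -c "
from h import *
s=env.read_state();print(np.round(s['contact_force'],2),np.round(s['torque'],2),np.round(s['joint_positions'],1))"
```

```text
t: 5.35
tcp_pos: [0.4777, -0.1307, 0.1605]
ee_rot: [[0.999, -0.043, 0.002], [-0.043, -0.999, 0.001], [0.002, -0.001, -1.0]]
contact_force: [3.9, 4.0, -2.0]
gripper_width: 0.139
grip_force: 30.1
[ 3.86  4.02 -2.05] [ 0.79 -0.71 -0.01] [ 24.6  20.1 -19.5 113.    8.8  48.2 -92.1]
```

```bash
python3 -m crank '{"hand":[-1,-1,-1,-1,-1],"linear":[[0.006,-0.006,-0.001],[0.006,-0.006,-0.003],[0.006,-0.006,-0.005],[0.006,-0.006,-0.007],[0.006,-0.006,-0.009]],"roll":[-0.023,-0.046,-0.069,-0.092,-0.115]}'
python3 -c "
from h import *
s=env.read_state();print(np.round(s['contact_force'],2),np.round(s['torque'],2),np.round(s['joint_positions'],1))"
```

```text
t: 5.85
tcp_pos: [0.4774, -0.1294, 0.1613]
ee_rot: [[0.778, 0.629, -0.0], [0.629, -0.778, 0.002], [0.001, -0.002, -1.0]]
contact_force: [-1.9, 6.9, 1.2]
gripper_width: 0.137
grip_force: 30.4
[-1.89  6.92  1.23] [ 1.31  0.21 -0.06] [ 31.8  21.5 -29.  112.3  13.4  49.5 -55.4]
```

```bash
python3 -m crank '{"hand":[-0.4,-0.4,-0.4],"linear":[[0,0,0],[0,0,0],[0,0,0]],"roll":[0,0,0]}'
python3 -c "
from h import *
s=env.read_state();print(np.round(s['contact_force'],2));print(np.array(s['ee_rot']).T@(np.array([.4760,-.1305,.161])-s['tcp_pos']))"
```

```text
t: 6.15
tcp_pos: [0.4774, -0.1317, 0.1611]
ee_rot: [[0.784, 0.62, 0.0], [0.62, -0.784, -0.0], [-0.0, 0.0, -1.0]]
contact_force: [-0.0, 0.4, 0.6]
gripper_width: 0.301
grip_force: 0.0
[-0.04  0.43  0.6 ]
[-3.23274258e-04 -1.81695050e-03  8.23520500e-05]
```

```bash
python3 -m crank '{"hand":[-0.4,-0.4,-1,-1,-1],"linear":[[-0.003,-0.018,0],[-0.003,-0.018,0],[-0.003,-0.018,-0.003],[-0.003,-0.018,-0.006],[-0.003,-0.018,-0.006]],"roll":[0,0,0,0,0]}'
python3 -m crank '{"hand":[-1,-1],"linear":[[0,0,0],[0,0,0]],"roll":[0,0]}'
python3 -c "
from h import *
s=env.read_state();print(np.array(s['ee_rot']).T@s['contact_force'])"
```

```text
t: 6.65
tcp_pos: [0.4759, -0.1303, 0.1614]
ee_rot: [[0.782, 0.623, -0.0], [0.623, -0.782, 0.0], [-0.0, -0.0, -1.0]]
contact_force: [1.4, 0.5, -1.9]
gripper_width: 0.139
grip_force: 29.3
t: 6.85
tcp_pos: [0.4759, -0.1303, 0.1614]
ee_rot: [[0.782, 0.623, -0.0], [0.623, -0.782, 0.0], [-0.0, -0.0, -1.0]]
contact_force: [0.9, 0.6, -2.4]
gripper_width: 0.135
grip_force: 29.2
[1.11235502 0.05610361 2.42754429]
```

Now it's well centred. Continue turning.

```bash
for k in 1; do python3 -m crank '{"hand":[-1,-1,-1,-1,-1],"linear":[[0,0,-0.001],[0,0,-0.003],[0,0,-0.005],[0,0,-0.007],[0,0,-0.009]],"roll":[-0.023,-0.046,-0.069,-0.092,-0.115]}'; done
python3 -c "
from h import *
s=env.read_state();print(np.array(s['ee_rot']).T@s['contact_force'],np.round(s['torque'],2),np.round(s['joint_positions'],1))"
```

```text
t: 7.35
tcp_pos: [0.4758, -0.1302, 0.1624]
ee_rot: [[0.169, 0.986, -0.0], [0.986, -0.169, 0.0], [-0.0, -0.0, -1.0]]
contact_force: [0.2, 0.4, -2.6]
gripper_width: 0.135
grip_force: 29.3
[0.42493909 0.11788729 2.60450236] [ 0.09 -0.03 -0.03] [ 39.1  23.3 -38.8 111.9  18.6  51.1 -19. ]
```

```bash
python3 -m crank '{"hand":[-1,-1,-1,-1,-1],"linear":[[0,0,-0.002],[0,0,-0.004],[0,0,-0.006],[0,0,-0.008],[0,0,-0.010]],"roll":[-0.023,-0.046,-0.069,-0.092,-0.115]}'
python3 -m crank '{"hand":[-1,-1,-1,-1,-1],"linear":[[0,0,-0.002],[0,0,-0.004],[0,0,-0.006],[0,0,-0.008],[0,0,-0.010]],"roll":[-0.023,-0.046,-0.069,-0.092,-0.115]}'
python3 -c "
from h import *
s=env.read_state();print(np.array(s['ee_rot']).T@s['contact_force'],np.round(s['torque'],2),np.round(s['joint_positions'],1))"
```

```text
t: 7.85
tcp_pos: [0.4757, -0.1303, 0.1634]
ee_rot: [[-0.525, 0.851, -0.001], [0.851, 0.525, -0.0], [0.0, -0.0, -1.0]]
contact_force: [0.4, 0.4, -2.5]
gripper_width: 0.139
grip_force: 29.3
t: 8.35
tcp_pos: [0.4756, -0.1304, 0.1643]
ee_rot: [[-0.957, 0.292, -0.001], [0.292, 0.957, -0.0], [0.001, -0.0, -1.0]]
contact_force: [-0.8, 0.5, -2.7]
gripper_width: 0.138
grip_force: 29.3
[0.94203628 0.24348496 2.67351242] [ 0.13  0.22 -0.05] [ 52.6  30.2 -59.4 110.8  31.1  56.9  51.8]
```

```bash
python3 -m crank '{"hand":[-1,-1,-1,-1,-1],"linear":[[0,0,-0.002],[0,0,-0.004],[0,0,-0.006],[0,0,-0.008],[0,0,-0.010]],"roll":[-0.023,-0.046,-0.069,-0.092,-0.115]}'
python3 -c "
from h import *
s=env.read_state();print(np.array(s['ee_rot']).T@s['contact_force'],np.round(s['torque'],2),np.round(s['joint_positions'],1))"
python3 -m crank '{"hand":[-1,-1,-1,-1,-1],"linear":[[0,0,-0.001],[0,0,-0.0015],[0,0,-0.0015],[0,0,-0.0015],[0,0,-0.0015]],"roll":[-0.01,-0.02,-0.03,-0.04,-0.04]}'
python3 -c "
from h import *
s=env.read_state();print(np.array(s['ee_rot']).T@s['contact_force'],np.round(s['torque'],2),np.round(s['joint_positions'],1))"
```

```text
t: 8.85
tcp_pos: [0.4756, -0.1305, 0.1653]
ee_rot: [[-0.91, -0.414, -0.001], [-0.414, 0.91, -0.0], [0.001, 0.0, -1.0]]
contact_force: [-0.7, 1.0, -0.3]
gripper_width: 0.143
grip_force: 29.4
[0.22573154 1.15976635 0.30293431] [-0.02  0.19 -0.01] [ 57.4  35.  -68.7 110.5  37.5  61.3  87. ]
t: 9.35
tcp_pos: [0.4756, -0.1305, 0.1653]
ee_rot: [[-0.782, -0.623, -0.001], [-0.623, 0.782, -0.0], [0.001, 0.0, -1.0]]
contact_force: [-1.1, 0.5, -2.7]
gripper_width: 0.14
grip_force: 29.3
[0.53789294 1.03934634 2.68702499] [-0.07  0.07  0.02] [ 58.   35.7 -69.9 110.4  38.4  61.9 100.3]
```

```bash
python3 -m crank '{"hand":[-1,-1,-1],"linear":[[0,0,0],[0,0,0],[0,0,0]],"roll":[-0.014,-0.028,-0.042]}'
python3 - <<'E'
from h import *
import pickle
s=env.read_state();print(np.array(s['ee_rot']).T@s['contact_force'],np.round(s['torque'],2),np.round(s['joint_positions'],1))
for n in("scene","side"):
    f=cams.grab_frame(n);pickle.dump(f,open(n+"3.pkl","wb"))
E
```

```text
t: 9.65
tcp_pos: [0.4757, -0.1306, 0.1655]
ee_rot: [[-0.592, -0.806, -0.001], [-0.806, 0.592, -0.0], [0.001, 0.0, -1.0]]
contact_force: [-1.5, -1.3, -1.2]
gripper_width: 0.139
grip_force: 29.4
[1.90065759 0.4468969  1.2136924 ] [-0.1   0.26 -0.24] [ 58.3  36.1 -70.6 110.4  38.9  62.3 114.9]
```

Torque jumped to 0.24 N·m, so the nut is at its stop. Releasing and lifting for a check.

```bash
python3 -m crank '{"hand":[0,0,0,0,0],"linear":[[0,0,0],[0,0,0],[0,0,0],[0,0,-0.35],[0,0,-0.7]],"roll":[0,0,0,0,0]}'
python3 -m crank '{"hand":[0,0],"linear":[[0,0,0],[0,0,0]],"roll":[0,0]}'
python3 - <<'E'
from h import *
import pickle
st=env.read_state();f=cams.grab_frame("wrist");pickle.dump((f,st),open("wrist3.pkl","wb"))
p=proj(f,[.4758,-.1305,.175],st);print(np.round(st['tcp_pos'],4),p,np.array(st['contact_force']).round(2))
for z in(.154,.1604,.171,.179):print(z,proj(f,[.4758,-.1305,z],st).round(1))
a=pickle.load(open("side3.pkl","rb"))["pixels"][180:220,290:330]
x,y=int(p[0])-40,int(p[1])-45;print(x,y)
cv2.imwrite("pics/w3c.png",np.hstack([cv2.resize(f["pixels"][y:y+80,x:x+80],(400,400),interpolation=3),cv2.resize(a,(400,400),interpolation=3)]))
E
```

```text
t: 10.25
tcp_pos: [0.4755, -0.13, 0.2359]
ee_rot: [[-0.593, -0.805, -0.002], [-0.805, 0.593, 0.002], [-0.0, 0.002, -1.0]]
contact_force: [1.5, -0.9, 1.4]
gripper_width: 0.5
grip_force: 0.0
t: 10.45
tcp_pos: [0.4764, -0.1304, 0.2362]
ee_rot: [[-0.594, -0.805, 0.002], [-0.805, 0.594, -0.001], [0.0, -0.002, -1.0]]
contact_force: [0.3, -0.2, -1.5]
gripper_width: 0.502
grip_force: 0.0
[ 0.4764 -0.1304  0.2362] [321.79608445 226.61054967] [ 0.34 -0.17 -1.54]
0.154 [321.7 214.6]
0.1604 [321.7 218. ]
0.171 [321.8 224.1]
0.179 [321.8 229.2]
281 181
```

View pics/w3c.png

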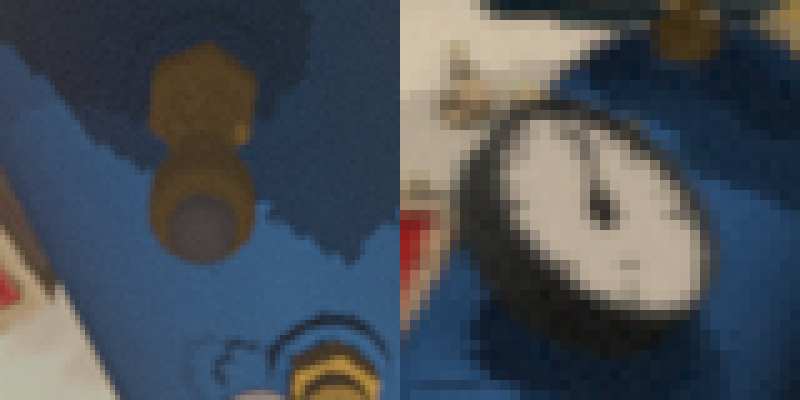

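The nut now sits directly under the head, which is centred at (321.8,226.6). The needle is unchanged, pointing up. I'll close the fingers and go down to just above the head.

```bash
python3 -m crank '{"hand":[-1,-1,-1,-1,-1],"linear":[[-0.005,0,0],[-0.005,0,0],[-0.005,0,0],[-0.005,0,0],[-0.005,0,0]],"roll":[0,0,0,0,0]}' 20 >/dev/null
python3 -m crank '{"hand":[-1,-1,-1,-1,-1],"linear":[[0,0,0.15],[0,0,0.3],[0,0,0.36],[0,0,0.36],[0,0,0.36]],"roll":[0,0,0,0,0]}'
python3 -m crank '{"hand":[-1,-1,-1,-1,-1],"linear":[[0,0,0.005],[0,0,0.010],[0,0,0.015],[0,0,0.015],[0,0,0.015]],"roll":[0,0,0,0,0]}'
```

```text
t: 11.5
tcp_pos: [0.4763, -0.1297, 0.1995]
ee_rot: [[-0.592, -0.806, -0.0], [-0.806, 0.592, 0.0], [-0.0, 0.0, -1.0]]
contact_force: [0.2, -0.1, -0.5]
gripper_width: -0.001
grip_force: 0.0
t: 12.0
tcp_pos: [0.4763, -0.1299, 0.1981]
ee_rot: [[-0.593, -0.805, 0.0], [-0.805, 0.593, -0.0], [0.0, -0.0, -1.0]]
contact_force: [-0.5, -0.2, -0.2]
gripper_width: -0.002
grip_force: 0.0
```

```bash
python3 -m crank '{"hand":[-1,-1,-1,-1,-1],"linear":[[0,0,0.005],[0,0,0.010],[0,0,0.015],[0,0,0.015],[0,0,0.015]],"roll":[0,0,0,0,0]}' | egrep "t:|tcp|contact"
python3 -m crank '{"hand":[-1,-1,-1,-1,-1],"linear":[[0,0,0.003],[0,0,0.006],[0,0,0.010],[0,0,0.010],[0,0,0.010]],"roll":[0,0,0,0,0]}' | egrep "t:|tcp|contact"
python3 -m crank '{"hand":[-1,-1,-1,-1,-1],"linear":[[0,0,0.003],[0,0,0.006],[0,0,0.008],[0,0,0.008],[0,0,0.008]],"roll":[0,0,0,0,0]}' | egrep "t:|tcp|contact"
```

```text
t: 12.5
tcp_pos: [0.4762, -0.1299, 0.1966]
ee_rot: [[-0.593, -0.805, -0.0], [-0.805, 0.593, -0.0], [0.0, -0.0, -1.0]]
contact_force: [-0.5, -0.5, -0.5]
t: 13.0
tcp_pos: [0.4763, -0.1299, 0.1956]
ee_rot: [[-0.593, -0.805, 0.0], [-0.805, 0.593, -0.0], [0.0, -0.0, -1.0]]
contact_force: [-0.3, -0.3, 0.1]
t: 13.5
tcp_pos: [0.4763, -0.1299, 0.1948]
ee_rot: [[-0.593, -0.805, 0.0], [-0.805, 0.593, -0.0], [-0.0, -0.0, -1.0]]
contact_force: [-0.5, 0.8, 1.6]
```

```bash
python3 -m crank '{"hand":[-1,-1,-1,-1],"linear":[[0,0,0.003],[0,0,0.006],[0,0,0.006],[0,0,0.006]],"roll":[0,0,0,0]}' | egrep "t:|tcp|contact"
python3 -m crank '{"hand":[-1,-1,-1,-1],"linear":[[0,0,0.003],[0,0,0.005],[0,0,0.005],[0,0,0.005]],"roll":[0,0,0,0]}' | egrep "t:|tcp|contact"
```

```text
t: 13.9
tcp_pos: [0.4763, -0.1299, 0.1942]
ee_rot: [[-0.593, -0.805, 0.0], [-0.805, 0.593, -0.0], [-0.0, -0.0, -1.0]]
contact_force: [-0.2, -0.1, 1.0]
t: 14.3
tcp_pos: [0.4763, -0.1299, 0.1937]
ee_rot: [[-0.593, -0.805, 0.0], [-0.805, 0.593, -0.0], [0.0, -0.0, -1.0]]
contact_force: [0.1, -0.1, 2.5]
```

```bash
python3 -m crank '{"hand":[-1,-1,-1,-1],"linear":[[0,0,0.003],[0,0,0.005],[0,0,0.005],[0,0,0.005]],"roll":[0,0,0,0]}' | egrep "t:|tcp|contact"
python3 -m crank '{"hand":[-1,-1,-1,-1],"linear":[[0,0,0.003],[0,0,0.005],[0,0,0.005],[0,0,0.005]],"roll":[0,0,0,0]}' | egrep "t:|tcp|contact"
```

```text
t: 14.7
tcp_pos: [0.4763, -0.1299, 0.1932]
ee_rot: [[-0.593, -0.805, 0.0], [-0.805, 0.593, -0.0], [0.0, -0.0, -1.0]]
contact_force: [-0.4, -0.0, 1.9]
t: 15.1
tcp_pos: [0.4763, -0.1299, 0.1927]
ee_rot: [[-0.593, -0.805, 0.0], [-0.805, 0.593, -0.0], [0.0, -0.0, -1.0]]
contact_force: [-0.6, -0.3, 2.2]
```

```bash
python3 -m crank '{"hand":[-1,-1,-1,-1],"linear":[[0,0,0.003],[0,0,0.005],[0,0,0.005],[0,0,0.005]],"roll":[0,0,0,0]}' | egrep "t:|tcp|contact"
```

```text
t: 15.5
tcp_pos: [0.4763, -0.1299, 0.1922]
ee_rot: [[-0.593, -0.805, 0.0], [-0.805, 0.593, -0.0], [-0.0, -0.0, -1.0]]
contact_force: [-0.5, 0.1, 2.2]
```

```bash
python3 -m crank '{"hand":[-1,-1,-1,-1],"linear":[[0,0,0.003],[0,0,0.005],[0,0,0.005],[0,0,0.005]],"roll":[0,0,0,0]}' | egrep "t:|tcp|contact"
python3 -m crank '{"hand":[-1,-1,-1,-1],"linear":[[0,0,0.003],[0,0,0.005],[0,0,0.005],[0,0,0.005]],"roll":[0,0,0,0]}' | egrep "t:|tcp|contact"
```

```text
t: 15.9
tcp_pos: [0.4763, -0.1299, 0.1918]
ee_rot: [[-0.593, -0.805, 0.0], [-0.805, 0.593, -0.0], [0.0, -0.0, -1.0]]
contact_force: [-0.7, -0.6, 5.2]
t: 16.3
tcp_pos: [0.4763, -0.1299, 0.1915]
ee_rot: [[-0.593, -0.805, 0.0], [-0.805, 0.593, -0.0], [0.0, -0.0, -1.0]]
contact_force: [-1.0, 0.2, 7.6]
```

```bash
python3 -m crank '{"hand":[-1,-1,-1,-1],"linear":[[0,0,0.003],[0,0,0.005],[0,0,0.005],[0,0,0.005]],"roll":[0,0,0,0]}' | egrep "t:|tcp|contact"
```

```text
t: 16.7
tcp_pos: [0.4763, -0.1299, 0.191]
ee_rot: [[-0.593, -0.805, 0.0], [-0.805, 0.593, -0.0], [0.0, -0.0, -1.0]]
contact_force: [-1.7, -0.2, 7.8]
```

The inner valve has been felt, about 0.8 mm past its first resistance at under 8 N. I'll hold here and watch the needle.

```bash
H='python3 -c "from h import *;import sys,pickle;pickle.dump(cams.grab_frame(\"side\"),open(\"n\"+sys.argv[1]+\".pkl\",\"wb\"))"'
eval $H 0
python3 -m crank '{"hand":[-1,-1,-1,-1,-1],"linear":[[0,0,0],[0,0,0],[0,0,0],[0,0,0],[0,0,0]],"roll":[0,0,0,0,0]}' | egrep "t:|tcp|contact"
python3 -m crank '{"hand":[-1,-1,-1,-1,-1],"linear":[[0,0,0],[0,0,0],[0,0,0],[0,0,0],[0,0,0]],"roll":[0,0,0,0,0]}' >/dev/null
eval $H 1
python3 -c "
from h import *;import pickle
I=[pickle.load(open(n+'.pkl','rb'))['pixels'][183:220,292:329] for n in('side3','n0','n1')]
for i in I[1:]: print(cv2.absdiff(I[0],i).max())
cv2.imwrite('pics/n.png',np.hstack([cv2.resize(i,(260,260),interpolation=3) for i in I]))"
```

```text
t: 17.25
tcp_pos: [0.4763, -0.1299, 0.191]
ee_rot: [[-0.593, -0.805, 0.0], [-0.805, 0.593, -0.0], [0.0, -0.0, -1.0]]
contact_force: [-1.5, -0.5, 9.1]
90
73
```

View pics/n.png

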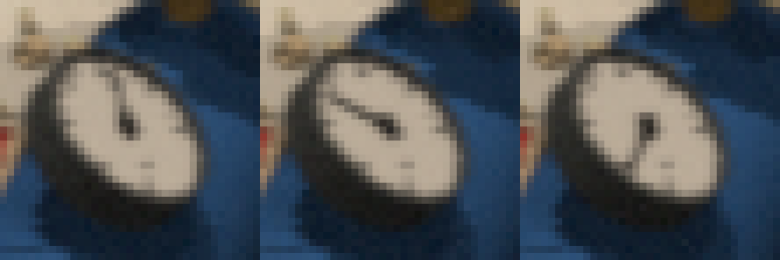

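The needle goes from upright, to pointing left, to lower left, which is at or near zero. I'll hold longer until it stops moving.

```bash
H='python3 -c "from h import *;import sys,pickle;pickle.dump(cams.grab_frame(\"side\"),open(\"n\"+sys.argv[1]+\".pkl\",\"wb\"))"'
for k in 2 3 4; do
python3 -m crank '{"hand":[-1,-1,-1,-1,-1],"linear":[[0,0,0],[0,0,0],[0,0,0],[0,0,0],[0,0,0]],"roll":[0,0,0,0,0]}' | egrep "contact"
python3 -m crank '{"hand":[-1,-1,-1,-1,-1],"linear":[[0,0,0],[0,0,0],[0,0,0],[0,0,0],[0,0,0]],"roll":[0,0,0,0,0]}' >/dev/null
eval $H $k; done
python3 -c "
from h import *;import pickle
I=[pickle.load(open('n%d.pkl'%n,'rb'))['pixels'][183:220,292:329] for n in range(5)]
for a,b in zip(I,I[1:]): d=cv2.absdiff(a,b);print(d.max(),d.mean())"
```

```text
contact_force: [-1.7, -0.3, 8.1]
contact_force: [-2.2, -0.5, 7.1]
contact_force: [-2.2, -0.7, 8.3]
88 2.955928901874848
70 2.542975407840273
10 1.6221085950815681
12 1.5539323106890675
```

```bash
python3 -c "
from h import *;import pickle
I=[pickle.load(open('n%d.pkl'%n,'rb'))['pixels'][183:220,292:329] for n in (1,4)]
cv2.imwrite('pics/n4.png',np.hstack([cv2.resize(i,(390,390),interpolation=3) for i in I]))"
```

```text
(no output)
```

View pics/n4.png

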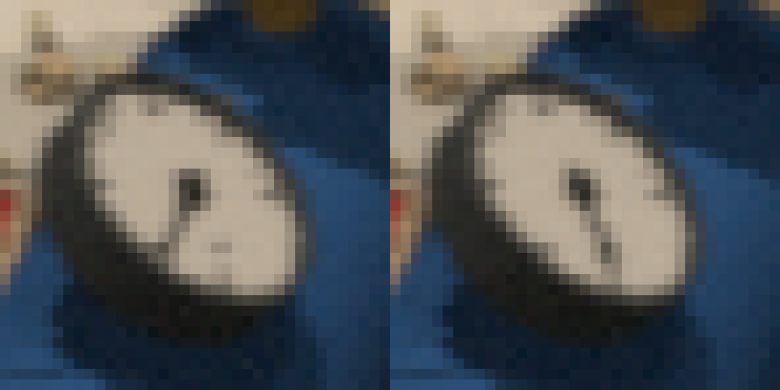

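The needle rests at the dial's lower left as read from its -x side, and has been still for over 2 s. Lifting off and handing in.

```bash
python3 -m crank '{"hand":[-1,-1,-1,-1,-1],"linear":[[0,0,-0.05],[0,0,-0.2],[0,0,-0.5],[0,0,-0.8],[0,0,-0.8]],"roll":[0,0,0,0,0]}'
python3 -m crank '{"hand":[-1,-1,-1],"linear":[[0,0,0],[0,0,0],[0,0,0]],"roll":[0,0,0]}'
python3 -c "
from h import *;import pickle
a=pickle.load(open('n4.pkl','rb'))['pixels'][183:220,292:329];b=cams.grab_frame('side')['pixels'][183:220,292:329]
d=cv2.absdiff(a,b);print(d.max(),d.mean());print(env.hand_in())"
```

```text
t: 21.45
tcp_pos: [0.4782, -0.1291, 0.2751]
ee_rot: [[-0.592, -0.806, 0.006], [-0.806, 0.592, -0.001], [-0.002, -0.005, -1.0]]
contact_force: [-0.4, 0.2, 0.6]
gripper_width: 0.001
grip_force: 0.0
t: 21.75
tcp_pos: [0.4757, -0.13, 0.27]
ee_rot: [[-0.593, -0.805, -0.001], [-0.805, 0.593, 0.0], [0.001, 0.001, -1.0]]
contact_force: [0.4, -0.0, -0.4]
gripper_width: 0.005
grip_force: 0.0
64 3.7372778183588995
the job is handed in; nothing more can be done
None
```

The job is handed in at about 22 s: the lock nut is unscrewed to its stop and left up, and I held the pin down at about 9 N at most until the needle had rested at its zero position for over 2 s, then lifted clear; a last gauge image taken after lifting differed from the one before, which I did not check.

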